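# Dock the soap board against its sprung stop and throw the cam clamp

### The job

Get the wooden soap board ready for stamping: slide it along between the guides of the white docking plate until its leading end has pushed the black sprung buffer right in and goes no further, pressing gently so that nothing is rammed. Leave it there, touching the buffer, then throw the red lever of the cam clamp over until it snaps past centre and holds the board down, without forcing the lever. Let go of everything and leave the things around where they are.

Things in the scene. Friction and masses are not known exactly. Their poses are not given: they have to be found in the camera images.
- dock: white plate 190 x 400 x 10 mm fixed to the bench, turned up to 0.2 rad; a board slides along its +y (robot's left). Two aluminium guides: inner faces at x = +-83 mm, y = -40 to 160 mm, flared lead-ins to y = -68 mm, tops 22 mm over the bench. Grey clamp post at its +x side: x = 49 to 108, y = -25 to 25 mm, 97 mm tall. Origin: centre of its underside
- pine_board: brown wooden board 160 (x) x 300 (y) x 16 (z) mm, 0.55 kg, flat on the plate between the guides (3 mm play each side), underside 10 mm over the bench. Origin: centre of its underside. Trailing end, to be pushed, at its y = -150 mm (may overhang the plate), leading end at +150 mm. Starts 70 to 141 mm short of home. Sliding friction 1 to 5 N, not known and not steady
- stop_rail: rail at the plate's +y end; a blue stop block is locked somewhere on it, carrying a black buffer 60 mm wide, 9 to 26 mm over the bench. Origin (rail's underside, plate y = 204 mm) does NOT tell the block's place: the untouched buffer face is at plate y = 154 to 185 mm, unmeasured, find it by feel. It gives 6 mm under 0 to 2 N, then is firm (4 N/mm): press it 3 to 8 N; over 15 N is ramming
- cam_lever (a joint): angle of the red clamp lever, rad. 0: leaning 0.45 rad from upright to the plate's -y; grows as it swings through upright (0.45) and down to +y; starts at 0 to 0.2. A spring resists most near 0.95 (6 to 10 N at 90 mm from the pivot), nothing at centre, 1.6; past it the lever snaps to its stop at 1.87, nearly level, and stays. Let go before centre it springs back. Takes up to 25 N
- clamp_pivot (a point): the lever's pivot: x = 73 mm, y = 0, 85 mm above the bench, of the plate; the axis runs along the plate's x
- lever_end (a point): end of the red lever on its mid-line, 116 mm from the pivot. Its red grip is 22 mm wide (along x), 14 mm thick and covers 50 to 116 mm from the pivot; below that is a steel shank 12 x 9 mm. The lever swings in the plate's y-z plane
- pad: black rubber pad 22 mm across under the clamp's arm, driven down 15 mm by the lever; 7 mm clear above the board's edge when open, pressing the board down with about 20 to 30 N when locked. Origin: centre of its underside
- soap_stamp: turned wooden hand stamp 39 mm across, 60 mm tall, standing; bystander. Origin under its centre
- soap_bar_1: cream soap bar 72x54x30 mm lying on the bench; bystander. Origin under its centre
- soap_bar_4: lilac soap bar 71x51x28 mm lying on the bench; bystander. Origin under its centre
- flake_jar: white screw-lid jar 82 mm across, 94 mm tall; bystander. Origin under its centre
- dropper_bottle: brown dropper bottle with black top, 31 mm across, 98 mm tall; bystander, easily knocked over. Origin under its centre

How it is judged:
By the outcome, as a careful person would: the job done as asked, in the order asked, and still so for the second after the job is handed in, with the robot touching nothing.
It also fails if it takes over 72 s, if anything falls off the work surface, if the arm or the gripper's body presses on something with over 40 N, if the wrist force passes 120 N, or if a joint passes its speed limit or range.

### The arm

A 6-joint arm with a two-finger parallel gripper is mounted at the origin on a cart in front of the work surface, level with it; the furniture and walls round the work are solid. World frame = base frame: x ahead of the robot, y to its left, z up, the work surface at z = 0. Lengths are in m, angles in degrees, forces in N, time in s.
With the tool pointing down it reaches from about 0.4 to 0.825 m from the base axis. Payload 7 kg.
Tool frame: the origin (TCP) lies midway between the tips of the shut fingers; the grasp point (between the pads) lies r.grip_depth behind it (r.grip_depth is the distance from the TCP to the grasp point, in m); z points along the fingers, y is the line along which they close (so a half turn about z gives the same grasp; the last joint's range is limited). The gripper opens to 88 mm and grips with 3 to 60 N. Pads are 19 mm wide; open, the fingers measure 130 mm over their backs; the gripper's body (78 mm by 193 mm) begins 47 mm behind the grasp point.
Start: joints at [87.267, 20.546, 0.682, 0, -70.136, -16.507], TCP at [0.222, 0.637, 0.227] pointing down, gripper open.
Joint ranges: [-176.03, 176.03], [-82.01, 121.73], [-58.28, 71.71], [-173.87, 95.51], [-174.79, -0.11], [-173.66, 173.66]. Speed limits (degrees/s): [136.94, 136.94, 172.46, 180, 180, 180].

### API

Orientations are given as [roll, pitch, yaw] about the fixed x, y, z axes, in that order (R = Rz(yaw) Ry(pitch) Rx(roll)).
In Python, from plant import r gives the robot as it stands.
- The arm moves only by the shell command python3 -m pendant [OPENING] [FORCE], which reads ROWS from standard input. ROWS is a JSON list that holds a single list of rows (three levels of brackets), with 1 to 12 rows, each of 6 numbers: dx, dy, dz in normalised numbers (1 is 800 mm), then a rotation vector rx, ry, rz in parts of the range, where 1.0 means 45 degrees; each row is the pose to reach, as a shift and turn from the pose commanded when the command began, along the tool's axes at that moment; what a row does not reach only later rows make up. A row lasts 1/12 s, in which the tool goes at most 0.0417 m and 7.16 degrees, less where a joint would pass 70% of its speed; a pose out of reach is approached as far as the arm can. OPENING is the finger opening in m, set as the command begins (- or left out keeps the last). The fingers move at their own pace and stop on an object; FORCE is the grip in N (left out, the last holds). Time passes only in rows, so rows that do not move let the fingers close. It prints the time, the measured TCP pose, the force, the opening and the grip force at its end. Shift and turn numbers lie between -1 and 1, and a call with a number outside is refused. Input that does not fit is refused with a message, and nothing moves.
- r.get_state(): the state, without advancing time (a new reading comes with each control period).
- r.capture(name): name is "scene" or "top" or "wrist"; returns a dict with "frame" (420x560x3 uint8, red, green, blue), "z_map" (420x560 float32, m along the optical axis (not along the pixel's ray), 0 where there is no reading), "fx", "fy", "cx", "cy" (pixels), "D" ([k1, k2, p1, p2, k3] as OpenCV has them; the pictures are not rectified), "cam_to_world" (4x4, takes a point from camera to world coordinates). Camera axes: x right, y down, z forward; pixel columns grow to the right and rows downward; lengths in m; the calibration is good to about 2 mm. A picture is of the moment at which its call begins.
- r.close_job(): hands the job in; it is judged then, once.
The state is a dict: "time_s": time; "joints": joint angles; "qd": joint speeds; "joint_torque": joint torques, N m; "tcp_pos": TCP position; "eef_rot": TCP orientation; "contact_force": force on the tool from outside, world axes, zero at the start; "moment": the same for the moment, N m; "gripper_width": finger opening in m; "gripper_force": force on a finger pad.
Only numpy, scipy, OpenCV 4.12 (cv2) and the standard library are available. Lean on these libraries where they do the work, as an engineer would, in place of code of your own. Each camera call takes 0.05 s, during which the arm holds its last target. There are 200 camera calls.

## Working session

There is one attempt and no reset: what is moved stays moved. The work goes in short steps, Python scripts to look and compute and a shell command to move; the robot and the scene stay as the last step left them, time stands still between calls to the robot, and variables do not carry over. Pictures are saved under pics/ and viewed, at most 10 in all, crops included, and the job is handed in when it is done.

```bash
ls; mkdir -p pics; python3 - <<'E'
from plant import r
import cv2,pickle
s=r.get_state(); print({k:s[k] for k in('time_s','tcp_pos','eef_rot','contact_force','gripper_width')},r.grip_depth)
d={n:r.capture(n) for n in('scene','top')}
pickle.dump(d,open('cap0.pkl','wb'))
for n in d: cv2.imwrite(f'pics/{n}0.png',d[n]['frame'][:,:,::-1]); print(n,d[n]['cam_to_world'].round(3).tolist(),d[n]['fx'],d[n]['D'])
E
```

```text
pics
{'time_s': 0.0, 'tcp_pos': array([0.22227772, 0.63682772, 0.22562635]), 'eef_rot': array([ 1.79904484e+02, -8.62541766e-03, -1.92443076e+01]), 'contact_force': array([ 0.09939749, -0.23217538, -0.07508227]), 'gripper_width': 0.08754684509536197} 0.0188
scene [[0.6, -0.484, 0.637, -0.181], [-0.8, -0.385, 0.461, -0.548], [0.022, -0.786, -0.617, 0.844], [0.0, 0.0, 0.0, 1.0]] 378.98782289135875 [0.01967362 0.         0.         0.         0.        ]
top [[-0.016, -0.997, 0.082, 0.436], [-1.0, 0.016, -0.001, -0.027], [-0.0, -0.082, -0.997, 1.591], [0.0, 0.0, 0.0, 1.0]] 511.5765982031821 [-0.10590659  0.          0.          0.          0.        ]
```

View pics/scene0.png

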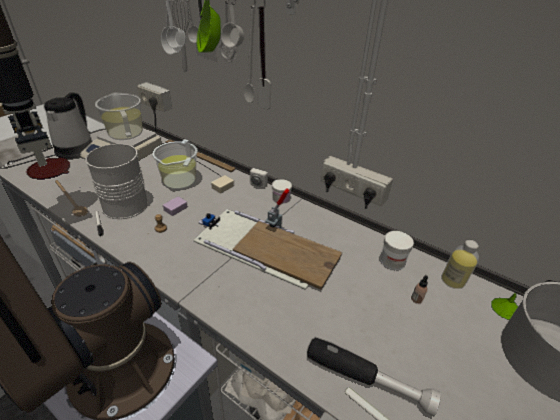

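View pics/top0.png

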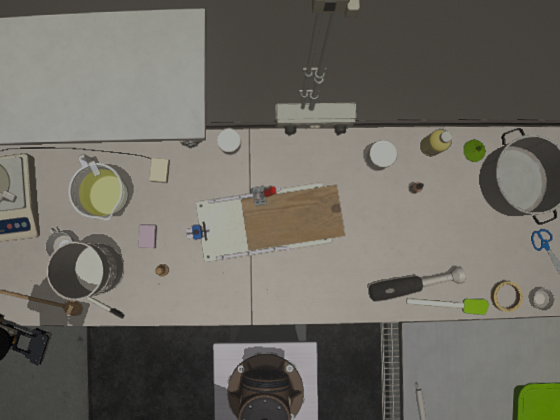

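The scene view shows the board at about (290,250), the red lever at (282,197) and the blue stop at (209,220). The top view shows the board spanning columns 243–344 and rows 185–250, the blue stop at (198,231) and the lever at (268,191). The dock is slightly turned, and the arm is at the far left.

```bash
cat > h.py <<'E'
import numpy as np,cv2
def ray(c,uv):
    K=np.array([[c['fx'],0,c['cx']],[0,c['fy'],c['cy']],[0,0,1.]])
    p=cv2.undistortPoints(np.float64(uv).reshape(-1,1,2),K,np.float64(c['D'])).reshape(-1,2)
    T=np.array(c['cam_to_world']); return T[:3,3],np.c_[p,np.ones(len(p))]@T[:3,:3].T
def plane(c,uv,z):
    o,d=ray(c,uv); return o+d*((z-o[2])/d[:,2])[:,None]
def pts(c,m):
    v,u=np.nonzero((m>0)&(c['z_map']>0)); o,d=ray(c,np.c_[u,v]); return o+d*c['z_map'][v,u][:,None]
def mask(c,lo,hi,box=None):
    m=cv2.inRange(cv2.cvtColor(c['frame'],cv2.COLOR_RGB2HSV),lo,hi)
    if box:
        b=np.zeros_like(m);b[box[2]:box[3],box[0]:box[1]]=1;m=m*b
    return m
def big(m):
    m=cv2.morphologyEx(m,cv2.MORPH_CLOSE,np.ones((3,3)))
    return max(cv2.findContours(m,0,cv2.CHAIN_APPROX_NONE)[0],key=cv2.contourArea)[:,0]
def two(c1,u1,c2,u2):
    a,d=ray(c1,[u1]);b,e=ray(c2,[u2]);d=d[0];e=e[0]
    s=np.linalg.lstsq(np.c_[d,-e],b-a,rcond=None)[0]; p=a+s[0]*d;q=b+s[1]*e
    return (p+q)/2,np.linalg.norm(p-q)
E
python3 - <<'E'
import pickle;from h import *
d=pickle.load(open('cap0.pkl','rb'));t,s=d['top'],d['scene']
for n,c,b in(('top',t,(235,350,175,260)),('scene',s,(225,345,210,290))):
    m=mask(c,(8,70,40),(25,255,255),b);k=big(m)
    P=plane(c,k,.026)[:,:2]; R=cv2.minAreaRect(np.float32(P)); print(n,'board',R,cv2.boxPoints(R).round(3).tolist())
    mm=np.zeros_like(m);cv2.drawContours(mm,[k[:,None]],-1,255,-1);print('z',np.percentile(pts(c,cv2.erode(mm,np.ones((5,5))))[:,2],[10,50,90]))
for n,c,b in(('top',t,(240,290,170,205)),('scene',s,(265,295,180,225))):
    for lab,lo,hi in(('red',(0,120,60),(6,255,255)),('red2',(172,120,60),(180,255,255))):
        m=mask(c,lo,hi,b)
        if m.any():
            v,u=np.nonzero(m);p=pts(c,m);print(n,lab,len(u),u.min(),u.max(),v.min(),v.max(),'mean',p.mean(0).round(3),p.min(0).round(3),p.max(0).round(3))
for n,c,b in(('top',t,(185,215,215,245)),('scene',s,(195,225,205,235))):
    m=mask(c,(100,100,40),(130,255,255),b);p=pts(c,m);print(n,'blue',len(p),np.median(p,0).round(3),p.min(0).round(3),p.max(0).round(3))
# dock white: plate
m=mask(t,(0,0,140),(180,60,255),(190,350,175,265));z=t['z_map']
k=big(m);print('dock',cv2.boxPoints(cv2.minAreaRect(np.float32(plane(t,k,.01)[:,:2]))).round(3).tolist())
def dump(c,name,box,f):
    x=c['frame'][box[2]:box[3],box[0]:box[1],::-1];return cv2.resize(x,None,fx=f,fy=f,interpolation=cv2.INTER_CUBIC)
a=dump(t,'',(185,355,170,270),4);b=dump(s,'',(190,345,180,290),4)[:,:680]
cv2.imwrite('pics/z0.png',np.vstack([cv2.resize(a,(510,300)),cv2.resize(b,(510,300))]))
E
```

```text
top board ((0.5326244235038757, -0.09029895067214966), (0.15724952518939972, 0.2970181405544281), 7.553239822387695) [[0.4350000023841858, 0.04699999839067459], [0.4740000069141388, -0.24799999594688416], [0.6299999952316284, -0.22699999809265137], [0.5910000205039978, 0.06700000166893005]]
z [0.02090598 0.02539024 0.02992699]
scene board ((0.529227614402771, -0.09339317679405212), (0.16928160190582275, 0.3009367287158966), 7.641269207000732) [[0.42500001192092896, 0.04399999976158142], [0.4650000035762787, -0.2540000081062317], [0.6330000162124634, -0.23100000619888306], [0.5929999947547913, 0.06700000166893005]]
z [0.02567648 0.02772161 0.0297307 ]
top red 85 264 275 187 196 mean [ 0.596 -0.022  0.171] [ 0.585 -0.037  0.129] [ 0.606 -0.005  0.198]
scene red 65 277 289 189 204 mean [ 0.598 -0.022  0.164] [ 0.584 -0.041  0.008] [0.746 0.097 0.198]
scene red2 15 278 288 192 204 mean [ 0.592 -0.03   0.17 ] [ 0.586 -0.041  0.139] [ 0.599 -0.015  0.19 ]
top blue 86 [0.491 0.203 0.033] [0.472 0.193 0.024] [0.512 0.219 0.049]
scene blue 73 [0.481 0.197 0.033] [0.469 0.188 0.018] [0.513 0.213 0.042]
dock [[0.38499999046325684, -0.26600000262260437], [0.6620000004768372, -0.27000001072883606], [0.6700000166893005, 0.22699999809265137], [0.3930000066757202, 0.23100000619888306]]
```

View pics/z0.png

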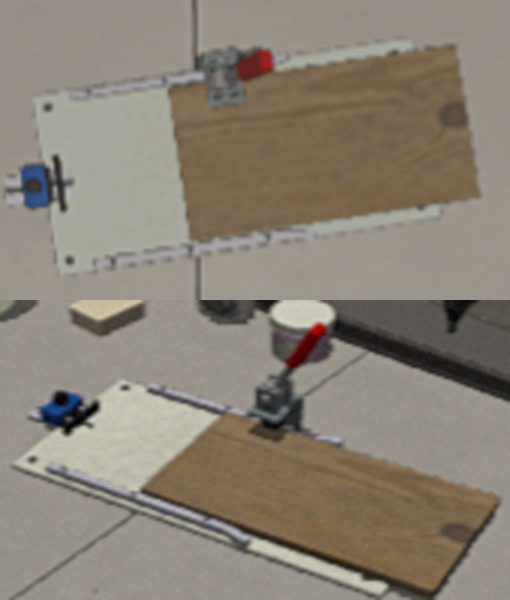

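The crop shows the board's leading edge at mid (179,163), with the buffer bar at (62,183). The plate's left corners are at (33,95) and (62,273), and the lever leans towards the trailing end.

```bash
cat >> h.py <<'E'
from scipy.spatial.transform import Rotation as Ro
YAW=7.55;A=np.radians(YAW);EX=np.array([np.cos(A),np.sin(A),0]);EY=np.array([-np.sin(A),np.cos(A),0])
def rel(s,pos,eul):
    R=Ro.from_euler('xyz',s['eef_rot'],degrees=True);G=Ro.from_euler('xyz',eul,degrees=True)
    return R.inv().apply(np.array(pos)-s['tcp_pos']).round(4).tolist(),(R.inv()*G).as_rotvec(degrees=True).round(2).tolist()
E
python3 - <<'E'
import pickle;from h import *
from plant import r
d=pickle.load(open('cap0.pkl','rb'));t,s=d['top'],d['scene']
q=lambda x,y:(185+x/3,170+y/3)
C=plane(t,[q(33,95),q(62,273)],.01);print('plate corners',C.round(4).tolist(),np.linalg.norm(C[0]-C[1]))
D=C.mean(0)-.2*EY;D[2]=0
# scene plate corners: crop is (190,180) x4, then [:, :680]->(155*4=620 wide ) squeezed to 510x300
q2=lambda x,y:(190+x*620/510/4,180+(y-300)*440/300/4)
C2=plane(s,[q2(125,380),q2(12,464)],.01);print('scene',C2.round(4).tolist())
D2=C2.mean(0)-.2*EY
print('dock',D.round(4),D2.round(4))
bc=np.array([.5326,-.0903,0])
f=lambda p:((p-D)@EX,(p-D)@EY)
print('board in dock',f(bc),'trail',bc-.15*EY)
b=plane(t,[q(62,183)],.02)[0];print('buffer bar',f(b))
print('lever top/pivot world',D+.073*EX)
m=mask(t,(0,120,60),(6,255,255),(240,290,170,205));P=pts(t,m);print('lever dock x',np.median((P-D)@EX),'yz spread');yy=(P-D)@EY
for lo in np.arange(-.06,.02,.01):
    k=(yy>=lo)&(yy<lo+.01)
    if k.any():print(lo.round(2),np.median(P[k,2]).round(3),k.sum())
print(r.get_state()['tcp_pos'],rel(r.get_state(),(.55,-.33,.38),(180,0,-90+YAW)))
E
```

```text
plate corners [[0.5859, 0.2082, 0.01], [0.4017, 0.1793, 0.01]] 0.18644852882784488
scene [[0.5887, 0.2026, 0.01], [0.4004, 0.1804, 0.01]]
dock [ 0.5201 -0.0045  0.    ] [ 0.5208 -0.0068  0.01  ]
board in dock (np.float64(0.0011247258139717182), np.float64(-0.08667233302958227)) trail [ 0.5523087  -0.23899959  0.        ]
buffer bar (np.float64(-0.002112302225369886), np.float64(0.18366566197901202))
lever top/pivot world [0.59246416 0.00506472 0.        ]
lever dock x 0.07288404577107936 yz spread
-0.05 0.191 7
-0.04 0.19 27
-0.03 0.168 27
-0.02 0.148 24
[0.22231931 0.63687652 0.22571131] ([0.6281, 0.8051, -0.153], [0.07, -0.06, 63.2])
```

The manual's scale: shifts go in shares of 800 mm and turns go in shares of 45 degrees. Converting my numbers, 0.36 m / 0.8 = 0.45, -0.12 m / 0.8 = -0.15, 30 degrees / 45 = 0.6667.

```bash
echo '[[[0, 0, -0.05, 0, 0, 0], [0, 0, -0.1, 0, 0, 0], [0, 0, -0.15, 0, 0, 0], [0, 0, -0.1913, 0, 0, 0], [0.45, 0.425, -0.1913, 0, 0, 0.6667], [0.45, 0.425, -0.1913, 0, 0, 0.6667], [0.45, 0.425, -0.1913, 0, 0, 0.6667], [0.45, 0.425, -0.1913, 0, 0, 0.6667], [0.45, 0.425, -0.1913, 0, 0, 0.6667], [0.45, 0.425, -0.1913, 0, 0, 0.6667], [0.45, 0.425, -0.1913, 0, 0, 0.6667], [0.45, 0.425, -0.1913, 0, 0, 0.6667]]]' | python3 -m pendant 0 20; python3 -c "
from h import *
from plant import r
s=r.get_state();print(s['joints'],s['contact_force'],rel(s,(.55,-.33,.38),(180,0,-82.45)))"
```

```text
time_s: 1.1
tcp_pos: [0.3761, 0.3392, 0.3795]
eef_rot: [180.0, 0.0, -49.2]
contact_force: [1.3, -0.3, -0.3]
gripper_width: 0.0135
gripper_force: 0.0
[ 6.42991961e+01  6.81558580e-01 -4.61924467e+00 -7.87508532e-03
 -8.47019382e+01 -2.35141954e+01] [ 1.33671067 -0.26182779 -0.31242249] ([0.6203, 0.3054, -0.0006], [0.01, 0.0, 33.23])
```

To row units: 0.57 m / 0.8 = 0.7125, 0.28 m / 0.8 = 0.35, 33 degrees / 45 = 0.7333.

```bash
echo '[[[0.7125, 0.35, 0, 0, 0, 0.7333], [0.7125, 0.35, 0, 0, 0, 0.7333], [0.7125, 0.35, 0, 0, 0, 0.7333], [0.7125, 0.35, 0, 0, 0, 0.7333], [0.7125, 0.35, 0, 0, 0, 0.7333], [0.7125, 0.35, 0, 0, 0, 0.7333], [0.7125, 0.35, 0, 0, 0, 0.7333], [0.7125, 0.35, 0, 0, 0, 0.7333], [0.7125, 0.35, 0, 0, 0, 0.7333], [0.7125, 0.35, 0, 0, 0, 0.7333], [0.7125, 0.35, 0, 0, 0, 0.7333], [0.7125, 0.35, 0, 0, 0, 0.7333]]]' | python3 -m pendant 
echo '[[[0, 0, 0, 0, 0, 0], [0, 0, 0, 0, 0, 0], [0, 0, 0, 0, 0, 0], [0, 0, 0, 0, 0, 0]]]' | python3 -m pendant; python3 -c "
from h import *
from plant import r
s=r.get_state();print(s['joints'],s['contact_force'],rel(s,(.561,-.305,.10),(180,0,-82.45)))"
```

```text
time_s: 2.1
tcp_pos: [0.5016, -0.1447, 0.3795]
eef_rot: [-180.0, 0.0, -82.2]
contact_force: [1.8, 1.1, -0.1]
gripper_width: 0.0005
gripper_force: 0.0
time_s: 2.43
tcp_pos: [0.5017, -0.1417, 0.3795]
eef_rot: [-180.0, 0.0, -82.2]
contact_force: [-0.2, -0.6, -0.2]
gripper_width: 0.0005
gripper_force: 0.0
[ 5.80384887e+00  2.20116305e+00 -3.03763006e+00 -1.28546056e-02
 -8.47615358e+01  2.00865255e+00] [-0.17732895 -0.56999147 -0.20020791] ([0.1699, -0.0366, 0.2795], [-0.0, 0.01, 0.26])
```

To row units: 0.17 m / 0.8 = 0.2125, 0.16 m / 0.8 = 0.2, 0.26 degrees / 45 = 0.0058.

```bash
echo '[[[0.05, -0.0125, 0, 0, 0, 0.0058], [0.1, -0.025, 0, 0, 0, 0.0058], [0.15, -0.0375, 0, 0, 0, 0.0058], [0.2125, -0.0463, 0, 0, 0, 0.0058], [0.2125, -0.0463, 0.05, 0, 0, 0.0058], [0.2125, -0.0463, 0.1, 0, 0, 0.0058], [0.2125, -0.0463, 0.15, 0, 0, 0.0058], [0.2125, -0.0463, 0.2, 0, 0, 0.0058], [0.2125, -0.0463, 0.2, 0, 0, 0.0058], [0.2125, -0.0463, 0.2, 0, 0, 0.0058]]]' | python3 -m pendant; python3 -c "
from h import *
from plant import r
c=r.capture('wrist');cv2.imwrite('pics/w1.png',c['frame'][:,:,::-1])
import pickle;pickle.dump(c,open('w1.pkl','wb'))
s=r.get_state();D=np.array([.5203,-.0055,0]);p=s['tcp_pos']-D;print(p@EX,p@EY,s['contact_force'],s['eef_rot'])"
```

```text
time_s: 3.27
tcp_pos: [0.5611, -0.3045, 0.2189]
eef_rot: [179.8, 0.0, -82.4]
contact_force: [0.9, 0.6, 0.8]
gripper_width: 0.0004
gripper_force: 0.0
0.0025918917516333656 -0.302757010179007 [ 0.66059807 -0.81145089  1.5586147 ] [-1.79958937e+02 -8.74346582e-02 -8.23567547e+01]
```

View pics/w1.png

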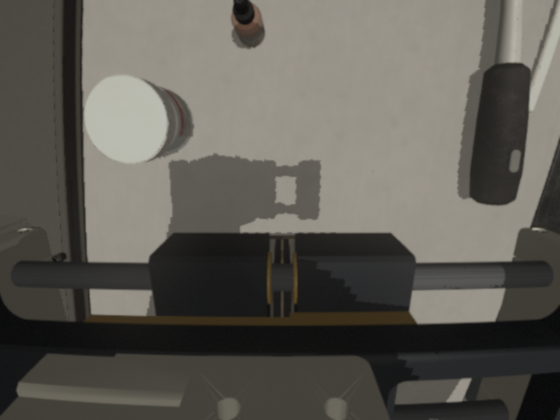

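The wrist picture shows the shut fingers at column 283 and the board's trailing edge at row ~316, from column 86 to 415. The jar and the bottle are well behind.

```bash
python3 -c "
from h import *
import pickle
c=pickle.load(open('w1.pkl','rb'));D=np.array([.5203,-.0055,0])
print(c['cam_to_world'].round(3).tolist(),c['fx'],c['cx'])
P=plane(c,[(86,317),(415,313)],.026)-D;print(P,P@EX,P@EY)
m=mask(c,(8,100,40),(25,255,255),(60,450,300,330));v,u=np.nonzero(m);print(u.min(),u.max(),v.min(),v.max())
p=pts(c,m);print(np.percentile(p[:,2],[5,50,95]))
"
```

```text
[[-0.991, -0.128, -0.039, 0.57], [-0.133, 0.957, 0.257, -0.373], [0.004, 0.26, -0.966, 0.377], [0.0, 0.0, 0.0, 1.0]] 297.4475205624257 281.7502585777815
[[ 0.28788141 -0.08139374  0.026     ]
 [-0.16691945 -0.15070981  0.026     ]] [ 0.27469121 -0.18527432] [-0.11851323 -0.12747147]
84 415 300 325
[0.30837812 0.31147453 0.31348247]
```

That brown strip is part of the gripper (z≈0.31), not the board, so I keep the first measurement. Next I lower behind the board.

To row units: 0.203 m / 0.8 = 0.2538, 0.195 m / 0.8 = 0.2438.

```bash
echo '[[[0, 0.0025, 0.05, 0, 0, 0], [0, 0.0025, 0.1, 0, 0, 0], [0, 0.0025, 0.15, 0, 0, 0], [-0.0125, 0.0025, 0.2, 0, 0, 0], [-0.025, 0.0025, 0.225, 0, 0, 0], [-0.0375, 0.0025, 0.2438, 0, 0, 0], [-0.0375, 0.0025, 0.2538, 0, 0, 0], [-0.0375, 0.0025, 0.2538, 0, 0, 0], [-0.0375, 0.0025, 0.2538, 0, 0, 0]]]' | python3 -m pendant; python3 -c "
from h import *
from plant import r
c=r.capture('wrist');cv2.imwrite('pics/w2.png',c['frame'][:,:,::-1])
c=r.capture('scene');cv2.imwrite('pics/s2.png',cv2.resize(c['frame'][150:330,180:380,::-1],None,fx=3,fy=3))
s=r.get_state();D=np.array([.5203,-.0055,0]);p=s['tcp_pos']-D;print(p@EX,p@EY,p[2],s['contact_force'],s['eef_rot'])"
```

```text
time_s: 4.07
tcp_pos: [0.5581, -0.2768, 0.019]
eef_rot: [-179.8, -0.1, -82.4]
contact_force: [0.2, -0.3, 1.6]
gripper_width: 0.0003
gripper_force: 0.0
0.001399305323862239 -0.27418283045915953 0.01906883322107144 [ 0.18184897  0.26205463 -1.427016  ] [-1.79780247e+02 -9.01918535e-02 -8.24729944e+01]
```

View pics/s2.png

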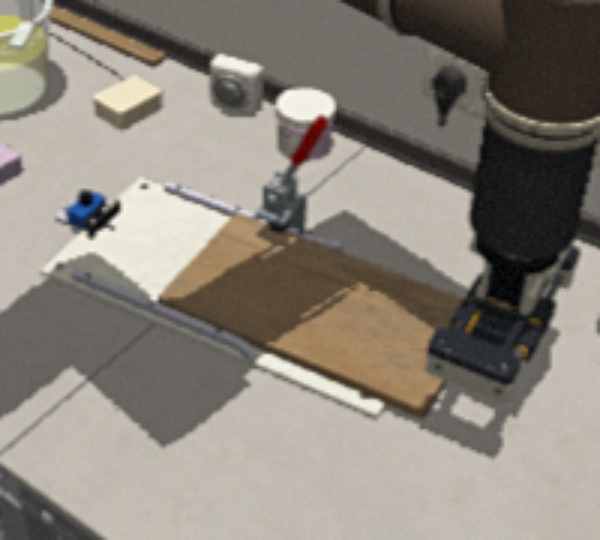

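The fingers are down just behind the board's trailing end, clear of the post and lever at (300,150). I start pushing.

To row units: -0.04 m / 0.8 = -0.05, -0.036 m / 0.8 = -0.045.

```bash
F='import sys
from h import *
from plant import r
s=r.get_state();D=np.array([.5203,-.0055,0]);p=s["tcp_pos"]-D;f=s["contact_force"];print("plate",(p@EX).round(4),(p@EY).round(4),p[2].round(4),"F",(f@EX).round(2),(f@EY).round(2),f[2].round(2),s["time_s"])'; echo "$F" > st.py
echo '[[[-0.0063, 0.0013, 0.0025, 0, 0, 0], [-0.0125, 0.0013, 0.0025, 0, 0, 0], [-0.0188, 0.0013, 0.0025, 0, 0, 0], [-0.025, 0.0013, 0.0025, 0, 0, 0], [-0.03, 0.0013, 0.0025, 0, 0, 0], [-0.035, 0.0013, 0.0025, 0, 0, 0], [-0.04, 0.0013, 0.0025, 0, 0, 0], [-0.045, 0.0013, 0.0025, 0, 0, 0], [-0.05, 0.0013, 0.0025, 0, 0, 0]]]' | python3 -m pendant >/dev/null; python3 st.py
echo '[[[-0.005, 0, 0, 0, 0, 0], [-0.01, 0, 0, 0, 0, 0], [-0.015, 0, 0, 0, 0, 0], [-0.02, 0, 0, 0, 0, 0], [-0.025, 0, 0, 0, 0, 0], [-0.03, 0, 0, 0, 0, 0], [-0.035, 0, 0, 0, 0, 0], [-0.04, 0, 0, 0, 0, 0], [-0.045, 0, 0, 0, 0, 0], [-0.05, 0, 0, 0, 0, 0]]]' | python3 -m pendant >/dev/null; python3 st.py
```

```text
plate -0.0014 -0.2332 0.0147 F -0.26 -3.46 0.95 4.9167
plate -0.0014 -0.193 0.0147 F -0.53 -5.49 3.33 5.75
```

To row units: -0.036 m / 0.8 = -0.045, -0.032 m / 0.8 = -0.04.

```bash
echo '[[[-0.005, 0, 0, 0, 0, 0], [-0.01, 0, 0, 0, 0, 0], [-0.015, 0, 0, 0, 0, 0], [-0.02, 0, 0, 0, 0, 0], [-0.025, 0, 0, 0, 0, 0], [-0.03, 0, 0, 0, 0, 0], [-0.035, 0, 0, 0, 0, 0], [-0.04, 0, 0, 0, 0, 0], [-0.045, 0, 0, 0, 0, 0], [-0.045, 0, 0, 0, 0, 0]]]' | python3 -m pendant >/dev/null; python3 st.py; python3 -c "
from h import *
from plant import r
D=np.array([.5203,-.0055,0])
for n in('top','scene'):
  c=r.capture(n);
  if n=='top':b=c['frame'][170:270,185:355,::-1];a=cv2.resize(b,None,fx=3,fy=3)
  else:a=np.vstack([a,cv2.resize(c['frame'][190:290,185:355,::-1],None,fx=3,fy=3)])
cv2.imwrite('pics/p3.png',a)"
```

```text
plate -0.0018 -0.1563 0.0144 F -0.37 -0.09 -0.64 6.5833
```

View pics/p3.png

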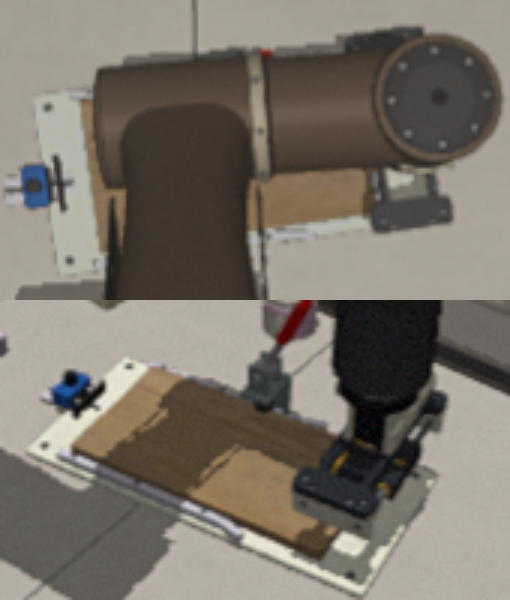

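The board now ends ~25 mm short of the buffer bar (top crop, edge at ~94 and bar at ~68). From here I go slowly and watch the force.

To row units: -0.012 m / 0.8 = -0.015, -0.01 m / 0.8 = -0.0125.

```bash
echo '[[[-0.0025, 0, 0, 0, 0, 0], [-0.005, 0, 0, 0, 0, 0], [-0.0075, 0, 0, 0, 0, 0], [-0.01, 0, 0, 0, 0, 0], [-0.0125, 0, 0, 0, 0, 0], [-0.015, 0, 0, 0, 0, 0]]]' | python3 -m pendant >/dev/null; python3 st.py; for i in 1 2 3; do echo '[[[-0.0013, 0, 0, 0, 0, 0], [-0.0025, 0, 0, 0, 0, 0]]]' | python3 -m pendant>/dev/null; python3 st.py; done
```

```text
plate -0.0017 -0.1451 0.0144 F -0.84 -2.86 -1.13 7.1833
plate -0.0016 -0.1431 0.0145 F 0.14 -1.89 -1.55 7.35
plate -0.0015 -0.1412 0.0146 F -0.53 -2.97 -1.74 7.5167
plate -0.0015 -0.1392 0.0146 F 0.13 -1.21 -0.83 7.6833
```

To row units: -0.001 m / 0.8 = -0.0013, -0.0005 m / 0.8 = -0.0006.

```bash
for i in 1 2 3 4 5; do echo '[[[-0.0006, 0, 0, 0, 0, 0], [-0.0013, 0, 0, 0, 0, 0]]]' | python3 -m pendant>/dev/null; python3 st.py; done
```

```text
plate -0.0015 -0.1382 0.0146 F -0.09 -2.1 -0.82 7.85
plate -0.0015 -0.1373 0.0146 F 0.91 -2.33 -1.22 8.0167
plate -0.0015 -0.1363 0.0146 F -0.9 -1.41 -2.18 8.1833
plate -0.0015 -0.1353 0.0146 F 0.14 -2.24 -1.29 8.35
plate -0.0015 -0.1343 0.0146 F 0.42 -1.56 -2.54 8.5167
```

To row units: -0.001 m / 0.8 = -0.0013, -0.0005 m / 0.8 = -0.0006.

```bash
for i in 1 2 3 4 5; do echo '[[[-0.0006, 0, 0, 0, 0, 0], [-0.0013, 0, 0, 0, 0, 0]]]' | python3 -m pendant>/dev/null; python3 st.py; done
```

```text
plate -0.0015 -0.1332 0.0146 F -0.9 -2.72 -1.87 8.6833
plate -0.0015 -0.1322 0.0146 F -0.77 -2.06 -1.03 8.85
plate -0.0015 -0.1312 0.0146 F -0.19 -2.61 -1.13 9.0167
plate -0.0015 -0.1302 0.0146 F -1.19 -2.54 -0.35 9.1833
plate -0.0015 -0.1292 0.0146 F 0.58 -3.15 -1.38 9.35
```

To row units: -0.0006 m / 0.8 = -0.0008, -0.0003 m / 0.8 = -0.0004.

```bash
for i in 1 2 3 4 5 6; do echo '[[[-0.0004, 0, 0, 0, 0, 0], [-0.0008, 0, 0, 0, 0, 0]]]' | python3 -m pendant>/dev/null; python3 st.py; done
```

```text
plate -0.0015 -0.1286 0.0146 F -0.01 -2.77 -1.56 9.5167
plate -0.0015 -0.1281 0.0146 F 0.92 -2.77 -0.57 9.6833
plate -0.0015 -0.1275 0.0146 F -0.17 -2.46 -1.04 9.85
plate -0.0015 -0.1269 0.0146 F -0.14 -1.84 -1.34 10.0167
plate -0.0015 -0.1263 0.0146 F -0.04 -2.85 -1.3 10.1833
plate -0.0015 -0.1257 0.0146 F -0.14 -2.54 -2.14 10.35
```

To row units: -0.0006 m / 0.8 = -0.0008, -0.0003 m / 0.8 = -0.0004.

```bash
for i in 1 2 3; do echo '[[[-0.0004, 0, 0, 0, 0, 0], [-0.0008, 0, 0, 0, 0, 0]]]' | python3 -m pendant>/dev/null; python3 st.py; done
```

```text
plate -0.0015 -0.1251 0.0146 F 0.95 -3.75 -1.22 10.5167
plate -0.0015 -0.1245 0.0146 F 0.19 -2.3 -1.46 10.6833
plate -0.0015 -0.1239 0.0146 F 0.54 -3.46 -0.2 10.85
```

```bash
for i in 1 2 3 4; do echo '[[[-0.0004, 0, 0, 0, 0, 0], [-0.0008, 0, 0, 0, 0, 0]]]' | python3 -m pendant>/dev/null; python3 st.py; done
```

```text
plate -0.0015 -0.1233 0.0146 F 0.37 -3.97 -0.48 11.0167
plate -0.0015 -0.1227 0.0146 F 0.96 -4.74 -1.21 11.1833
plate -0.0015 -0.1221 0.0146 F 0.14 -4.26 -0.97 11.35
plate -0.0015 -0.1215 0.0146 F 0.45 -4.11 -1.76 11.5167
```

To row units: -0.0006 m / 0.8 = -0.0008, -0.0003 m / 0.8 = -0.0004.

```bash
for i in 1 2 3; do echo '[[[-0.0004, 0, 0, 0, 0, 0], [-0.0008, 0, 0, 0, 0, 0]]]' | python3 -m pendant>/dev/null; python3 st.py; done
```

```text
plate -0.0015 -0.1209 0.0146 F 0.67 -3.82 -2.15 11.6833
plate -0.0015 -0.1204 0.0146 F 0.88 -6.59 -1.85 11.85
plate -0.0015 -0.12 0.0146 F 0.76 -7.05 -2.42 12.0167
```

To row units: -0.0002 m / 0.8 = -0.0003.

```bash
echo '[[[-0.0003, 0, 0, 0, 0, 0], [-0.0003, 0, 0, 0, 0, 0]]]' | python3 -m pendant>/dev/null; python3 st.py;echo '[[[0, 0, 0, 0, 0, 0]]]' | python3 -m pendant>/dev/null; python3 st.py;echo '[[[0, 0, 0, 0, 0, 0]]]' | python3 -m pendant>/dev/null; python3 st.py
```

```text
plate -0.0015 -0.1198 0.0146 F 0.44 -6.77 -2.81 12.1833
plate -0.0015 -0.1198 0.0146 F -0.07 -7.21 -1.47 12.2667
plate -0.0015 -0.1198 0.0146 F 0.89 -7.41 -1.57 12.35
```

Firm at ~7 N total, and sliding friction was ~2 N, so the buffer carries ~5 N. I back off gently and lift.

To row units: -0.152 m / 0.8 = -0.19, -0.11 m / 0.8 = -0.1375.

```bash
echo '[[[0.0013, 0, 0, 0, 0, 0], [0.0038, 0, 0, 0, 0, 0], [0.01, 0, 0, 0, 0, 0], [0.02, 0, 0, 0, 0, 0], [0.0375, 0, 0, 0, 0, 0], [0.0375, 0, -0.0375, 0, 0, 0], [0.0375, -0.025, -0.0875, 0, 0, 0], [0.0375, -0.05, -0.1375, 0, 0, 0], [0.0375, -0.075, -0.175, 0, 0, 0], [0.0375, -0.0931, -0.19, 0, 0, 0], [0.0375, -0.0931, -0.19, 0, 0, 0], [0.0375, -0.0931, -0.19, 0, 0, 0]]]' | python3 -m pendant >/dev/null; python3 st.py
python3 -c "
from h import *
from plant import r
for n in('top','scene'):
  c=r.capture(n);
  if n=='top':b=c['frame'][170:270,185:355,::-1];a=cv2.resize(b,None,fx=3,fy=3)
  else:
    a=np.vstack([a,cv2.resize(c['frame'][190:290,185:355,::-1],None,fx=3,fy=3)])
    m=mask(c,(0,120,60),(6,255,255),(265,310,175,225));P=pts(c,m)-np.array([.5203,-.0055,0]);k=P[:,2]>.1;P=P[k];print(np.c_[P@EX,P@EY,P[:,2]][np.argsort(P[:,2])][::8].round(3))
cv2.imwrite('pics/p4.png',a)"
```

```text
plate 0.0736 -0.1498 0.1671 F -0.98 0.07 -1.35 13.35
[[ 0.064 -0.018  0.138]
 [ 0.065 -0.021  0.146]
 [ 0.066 -0.023  0.154]
 [ 0.066 -0.027  0.163]
 [ 0.064 -0.031  0.174]
 [ 0.065 -0.036  0.186]
 [ 0.074 -0.045  0.191]
 [ 0.079 -0.042  0.194]]
```

View pics/p4.png

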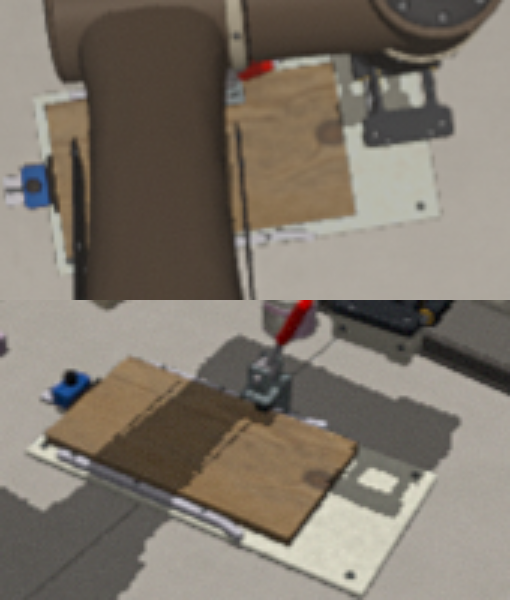

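The board's leading end sits at the buffer in both views (top crop ~(50,180)), and the lever is still leaning back. I move up to it.

To row units: -0.08 m / 0.8 = -0.1, -0.07 m / 0.8 = -0.0875.

```bash
echo '[[[-0.0375, 0, 0, 0, 0, 0], [-0.0688, 0, 0, 0, 0, 0], [-0.0875, 0, 0, 0, 0, 0], [-0.0963, 0, 0, 0, 0, 0], [-0.1, 0, 0, 0, 0, 0], [-0.1, 0, 0, 0, 0, 0]]]' | python3 -m pendant >/dev/null; python3 st.py
echo '[[[-0.0075, 0, 0, 0, 0, 0], [-0.015, 0, 0, 0, 0, 0], [-0.0225, 0, 0, 0, 0, 0], [-0.03, 0, 0, 0, 0, 0], [-0.0375, 0, 0, 0, 0, 0]]]' | python3 -m pendant >/dev/null; python3 st.py
```

```text
plate 0.0724 -0.0693 0.1659 F 0.21 0.21 -1.05 13.95
plate 0.0731 -0.0394 0.1668 F -0.13 -3.02 1.42 14.3667
```

To row units: -0.056 m / 0.8 = -0.07, -0.04 m / 0.8 = -0.05.

```bash
echo '[[[-0.0075, 0, -0.0013, 0, 0, 0], [-0.015, 0, -0.0025, 0, 0, 0], [-0.0225, 0, -0.0038, 0, 0, 0], [-0.03, 0, -0.0038, 0, 0, 0], [-0.0363, 0, -0.0038, 0, 0, 0], [-0.0425, 0, -0.0038, 0, 0, 0], [-0.05, 0, -0.0038, 0, 0, 0], [-0.0563, 0, -0.0025, 0, 0, 0], [-0.0625, 0, -0.0013, 0, 0, 0], [-0.07, 0, 0.0013, 0, 0, 0]]]' | python3 -m pendant >/dev/null; python3 st.py
```

```text
plate 0.0733 0.0164 0.1663 F -1.05 -4.94 7.59 15.2
```

To row units: -0.042 m / 0.8 = -0.0525, -0.036 m / 0.8 = -0.045.

```bash
echo '[[[-0.0063, 0, 0.0025, 0, 0, 0], [-0.0138, 0, 0.005, 0, 0, 0], [-0.02, 0, 0.0088, 0, 0, 0], [-0.0263, 0, 0.0125, 0, 0, 0], [-0.0325, 0, 0.0169, 0, 0, 0], [-0.0375, 0, 0.0213, 0, 0, 0], [-0.0413, 0, 0.025, 0, 0, 0], [-0.045, 0, 0.0288, 0, 0, 0], [-0.0488, 0, 0.0325, 0, 0, 0], [-0.0525, 0, 0.0363, 0, 0, 0]]]' | python3 -m pendant >/dev/null; python3 st.py
```

```text
plate 0.0735 0.0595 0.1368 F 0.24 -1.1 3.96 16.0333
```

To row units: 0.022 m / 0.8 = 0.0275, 0.015 m / 0.8 = 0.0188.

```bash
echo '[[[-0.0025, 0, 0.005, 0, 0, 0], [-0.005, 0, 0.0088, 0, 0, 0], [-0.0075, 0, 0.0138, 0, 0, 0], [-0.01, 0, 0.0188, 0, 0, 0], [-0.0125, 0, 0.0231, 0, 0, 0], [-0.0138, 0, 0.0275, 0, 0, 0], [-0.0138, 0, 0.0275, 0, 0, 0]]]' | python3 -m pendant >/dev/null; python3 st.py
echo '[[[0, 0, -0.0125, 0, 0, 0], [0, 0, -0.05, 0, 0, 0], [0, 0, -0.1, 0, 0, 0], [0, 0, -0.15, 0, 0, 0], [0.05, 0, -0.2, 0, 0, 0], [0.1, 0, -0.225, 0, 0, 0], [0.15, 0, -0.225, 0, 0, 0], [0.2, 0, -0.225, 0, 0, 0], [0.25, 0, -0.225, 0, 0, 0], [0.3, 0, -0.225, 0, 0, 0], [0.35, 0, -0.225, 0, 0, 0], [0.35, 0, -0.225, 0, 0, 0]]]' | python3 -m pendant >/dev/null; python3 st.py
python3 -c "
from h import *
from plant import r
for n in('top','scene'):
  c=r.capture(n);
  if n=='top':b=c['frame'][170:270,185:355,::-1];a=cv2.resize(b,None,fx=3,fy=3)
  else:
    a=np.vstack([a,cv2.resize(c['frame'][190:290,185:355,::-1],None,fx=3,fy=3)])
  m=mask(c,(0,120,60),(6,255,255),(230,310,170,225));P=pts(c,m)-np.array([.5203,-.0055,0]);k=P[:,2]>.06;P=P[k];Y=P@EY;print(np.c_[P@EX,Y,P[:,2]][np.argsort(Y)][::10].round(3))
cv2.imwrite('pics/p5.png',a)"
```

```text
plate 0.0724 0.0695 0.1133 F -0.54 -0.22 -0.17 16.6167
plate 0.0718 -0.2161 0.2951 F 0.84 1.08 0.07 17.6167
[[0.002 0.043 0.722]
 [0.08  0.066 0.106]
 [0.073 0.071 0.098]
 [0.082 0.075 0.103]
 [0.077 0.079 0.103]
 [0.084 0.084 0.101]
 [0.072 0.088 0.106]
 [0.064 0.093 0.101]]
[[0.078 0.055 0.101]
 [0.075 0.06  0.101]
 [0.067 0.067 0.099]
 [0.07  0.073 0.103]
 [0.064 0.077 0.097]
 [0.074 0.083 0.104]
 [0.071 0.089 0.108]
 [0.074 0.094 0.108]
 [0.065 0.1   0.104]
 [0.069 0.106 0.103]
 [0.063 0.111 0.105]]
```

View pics/p5.png

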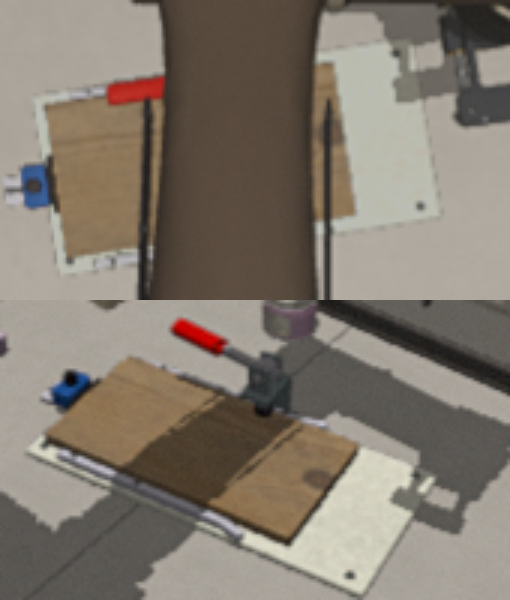

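The lever lies nearly level towards +y (scene crop (200,335), z≈0.10), so it has snapped over. The board is still at the buffer, and the robot is clear of everything.

```bash
echo '[[[0, 0, 0, 0, 0, 0], [0, 0, 0, 0, 0, 0], [0, 0, 0, 0, 0, 0]]]' | python3 -m pendant | head -2; python3 -c "
from plant import r
print(r.close_job())"
```

```text
time_s: 17.97
tcp_pos: [0.6203, -0.2035, 0.2952]
the job is handed in; nothing more can be done
None
```

The board is pushed home against the buffer at about 5 N, the red lever has snapped past centre and lies on its stop, the robot is clear of everything, and the job was handed in at about 18 s.

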